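# Put the table things into their own wooden stands

### The job

Tidy the breakfast table: stand the wooden salt mill and the spice jar upright in the round recess of the wooden stand that fits each (the mill in the square stand, the jar in the round one), and lay the big spoon in the long wooden rest and the teaspoon in the short one, flat on the rest's floor inside its rims, bowl up, either way round. The white cup and the black beaker stay where they are, on their feet.

Things in the scene. Friction and masses are not known exactly. Their poses are not given: they have to be found in the camera images.
- salt_mill: loose turned-wood salt mill with a small metal knob on top, upright, 110 mm high, body 58 mm across at the widest (near the foot), slimmer waist, 49 mm head; the waist cannot be squeezed into: it grips as a solid round body about 50 mm wide in its upper half, 65 to 80 mm above the foot, where the gripper's palm clears the knob. Origin at the centre of its foot, z up along it. 180 g
- spice_jar: loose glass spice jar with a green screw cap, upright, 106 mm high, body 44 mm across, cap 45 mm; grip it in its upper part, 70 to 90 mm above the foot, so that the gripper's palm clears the cap. Origin at the centre of its foot, z up along it. 110 g
- tablespoon: loose big steel spoon lying on the table bowl up, 194 mm long, bowl 39 mm wide, 17 mm high over all. Origin at the middle of its length and width at the level of its underside; x along its length, z up. It can be gripped across its width at the origin, with the fingertips just above what it lies on (it acts there as a solid slightly tapered bar about 27 mm wide). 50 g
- teaspoon: loose small steel teaspoon lying on the table bowl up, 134 mm long, bowl 27 mm wide, 12 mm high over all. Origin at the middle of its length and width at the level of its underside; x along its length, z up. It can be gripped across its width at the origin, with the fingertips just above what it lies on (it acts there as a solid slightly tapered bar about 18 mm wide). 30 g
- mill_stand: fixed square reddish-brown wooden stand, 88 x 88 mm, 14 mm high, with a round recess 69 mm across and 8 mm deep at its centre (recess floor 6 mm above the table): for the salt mill. Origin at the centre of its underside, z up
- jar_stand: fixed round reddish-brown wooden stand, 74 mm across, 14 mm high, with a round recess 56 mm across and 8 mm deep (recess floor 6 mm above the table): for the spice jar. Origin at the centre of its underside, z up
- long_rest: fixed long reddish-brown wooden spoon rest for the big spoon: a board 224 x 66 mm, its floor 6 mm above the table, with 7 mm wide rims rising 6 mm above the floor at both ends and along the sides, leaving 210 x 52 mm inside; the middle 78 mm of each side has no rim, as room for fingers. Origin at the centre of its underside, x along its length, z up
- short_rest: fixed short reddish-brown wooden spoon rest for the teaspoon: a board 164 x 54 mm, its floor 6 mm above the table, with 7 mm wide rims rising 6 mm above the floor at both ends and along the sides, leaving 150 x 40 mm inside; the middle 78 mm of each side has no rim, as room for fingers. Origin at the centre of its underside, x along its length, z up
- white_cup: bystander: loose white cup with a handle, 60 mm across, 80 mm with its handle, 67 mm high; leave it standing. Origin at the centre of its outline (10 mm from the cup's axis toward the handle) at the underside, z up
- black_beaker: bystander: loose black beaker, 57 mm across, 83 mm high; leave it standing. Origin at the centre of its foot, z up
Not all that is in view belongs to the job. Leave any purple or red look-alike of the spice_jar alone.

How it is judged:
By the outcome, as a careful person would: the job done as asked, in the order asked, and still so for the second after the job is handed in, with the robot touching nothing.
It also fails if it takes over 128 s, if anything falls off the work surface, if the arm or the gripper's body presses on something with over 40 N, if the wrist force passes 120 N, or if a joint passes its speed limit or range.

### The arm

A 7-joint arm with a two-finger parallel gripper is mounted at the origin on the work surface; the furniture and walls round the work are solid. World frame = base frame: x ahead of the robot, y to its left, z up, the work surface at z = 0. Lengths are in m, angles in rad, forces in N, time in s.
With the tool pointing down it reaches from about 0.4 to 0.85 m from the base axis. Payload 6.9 kg.
Tool frame: the origin (TCP) lies midway between the tips of the shut fingers; the grasp point (between the pads) lies 19 mm behind it; z points along the fingers, y is the line along which they close (so a half turn about z gives the same grasp; the last joint's range is limited). The gripper opens to 85 mm and grips with 20 to 120 N. Pads are 22 mm wide; open, the fingers measure 114 mm over their backs; the gripper's body (76 mm by 85 mm) begins 54 mm behind the grasp point. The pads swing forward as they close: fully open they stand 13 mm farther back than shut.
Start: joints at [-1.093, 0.507, -0.238, 1.5, 0.126, 1.149, -0.155], TCP at [0.227, 0.582, 0.231] pointing down, gripper open.
Joint ranges: [-3.08, 3.08], [-0.24, 2.05], [-1.43, 1.35], [0, 2.5], [-1.52, 4.66], [0.17, 1.96], [-2.89, 2.89]. Speed limits (rad/s): [2.39, 2.39, 3.14, 3.14, 3.14, 3.14, 3.14].

### API

Orientations are given as a rotation vector (axis times angle).
In Python, from plant import env, vision gives the robot as it stands.
- The arm moves only by the tool carry_out, never from a script. Its argument "rows" is a list of rows, each an object with "turn": the turn, a rotation vector about the tool's x, y, z in degrees, a list of three; "slide": the shift along the tool's x, y, z in mm, a list of three; "hand": the opening in per cent of the stroke, from 0 (shut) to 100 (fully open). In form: [{"turn": [ax, ay, az], "slide": [dx, dy, dz], "hand": hand}, ...]. A call has 1 to 8 rows; each row shifts and turns the commanded pose from where the row before left it, along the tool's axes as they then stand; what a row does not reach is not made up. A row lasts 1/8 s, in which the tool goes at most 62.5 mm and 10.7 degrees, less where a joint would pass 70% of its speed; a pose out of reach is approached as far as the arm can. A call is refused whole if a number of a shift passes 62.5 or a number of a turn 10.7, either way. A call with a gripper value outside its range is refused whole. The fingers move at their own pace and stop on an object; "newtons" is the grip in N (left out, the last holds). Time passes only in rows, so rows that do not move let the fingers close. It gives the time, the measured TCP pose, the force, the opening and the grip force at its end, in the units of the state.
- env.observe(): the state, without advancing time (a new reading comes with each control period).
- vision.capture(name): name is "side" or "top" or "wrist"; returns a dict with "image" (420x560x3 uint8, red, green, blue), "K" (3x3 intrinsics, pixels), "distortion" ([k1, k2, p1, p2, k3] as OpenCV has them; the pictures are not rectified), "world_from_camera" (4x4, takes a point from camera to world coordinates); the wrist camera has in their place "T_tool_cam" (4x4, takes a point from camera to tool coordinates, whose origin is the TCP and whose axes are the flange's). Camera axes: x right, y down, z forward; pixel columns grow to the right and rows downward; lengths in m; the calibration is good to about 2 mm. A picture is of the moment at which its call begins: read the wrist's pose just before it. There is no depth.
- env.job_done(): hands the job in; it is judged then, once.
The state is a dict: "t": time; "q": joint angles; "qd": joint speeds; "effort": joint torques, N m; "tool_pos": TCP position; "tool_rot": TCP orientation; "contact_force": force on the tool from outside, world axes, zero at the start; "wrist_torque": the same for the moment, N m; "finger_gap": opening from 0.0 (shut) to 1.0 (fully open); "grip_force": force on a finger pad.
Only numpy, scipy, OpenCV 4.12 (cv2) and the standard library are available. Lean on these libraries where they do the work, as an engineer would, in place of code of your own. Each camera call takes 0.05 s, during which the arm holds its last target. There are 200 camera calls.

## Working session

There is one attempt and no reset: what is moved stays moved. The work goes in short steps, Python scripts to look and compute and a tool call to move; the robot and the scene stay as the last step left them, time stands still between calls to the robot, and variables do not carry over. Pictures are saved under pics/ and viewed, at most 14 in all, crops included, and the job is handed in when it is done.

Besides the shell and the picture viewer there is one more tool, called after ">>>" as a command line: name --argument value ..., lists and objects as JSON in quotes. carry_out: Moves the arm, as the interface text tells. Its arguments: {"type":"object","properties":{"rows":{"type":"array"},"newtons":{"type":"number"}},"required":["rows"]}

```bash
ls; mkdir -p pics
python3 - <<'E'
from plant import env, vision
import cv2
for n in ("top","side"):
    c=vision.capture(n); cv2.imwrite(f"pics/{n}0.png",cv2.resize(c["image"][:,:,::-1],(800,600),interpolation=cv2.INTER_CUBIC))
    print(n,c["K"].tolist(),c["distortion"],c["world_from_camera"].round(3).tolist())
s=env.observe(); print(s["t"],s["tool_pos"],s["tool_rot"],s["finger_gap"])
E
```

```text
pics
top [[422.3089604523342, 0.0, 278.6509237868822], [0.0, 422.3089604523342, 206.5120462521635], [0.0, 0.0, 1.0]] [-0.05306116  0.          0.          0.          0.        ] [[-0.028, -0.988, 0.154, 0.409], [-0.999, 0.023, -0.036, 0.053], [0.032, -0.154, -0.987, 0.949], [0.0, 0.0, 0.0, 1.0]]
side [[502.8996779396752, 0.0, 277.9097709602742], [0.0, 502.8996779396752, 206.27115403111205], [0.0, 0.0, 1.0]] [-0.01735561  0.          0.          0.          0.        ] [[0.998, -0.023, 0.059, 0.52], [-0.063, -0.405, 0.912, -0.827], [0.003, -0.914, -0.406, 0.434], [0.0, 0.0, 0.0, 1.0]]
0.1 [0.22698361 0.5818538  0.23050977] [-5.80643995e-01 -3.08719037e+00  2.48463388e-03] 1.0023771354834765
```

View pics/top0.png

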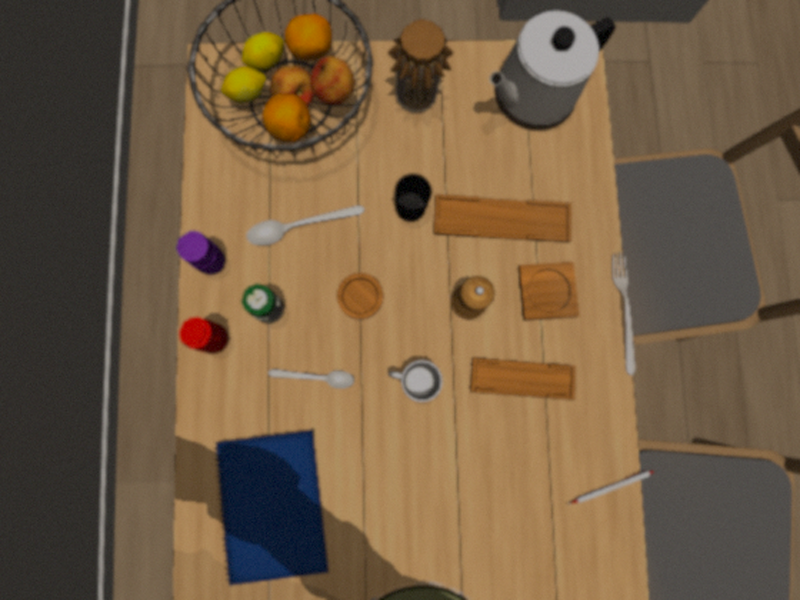

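View pics/side0.png

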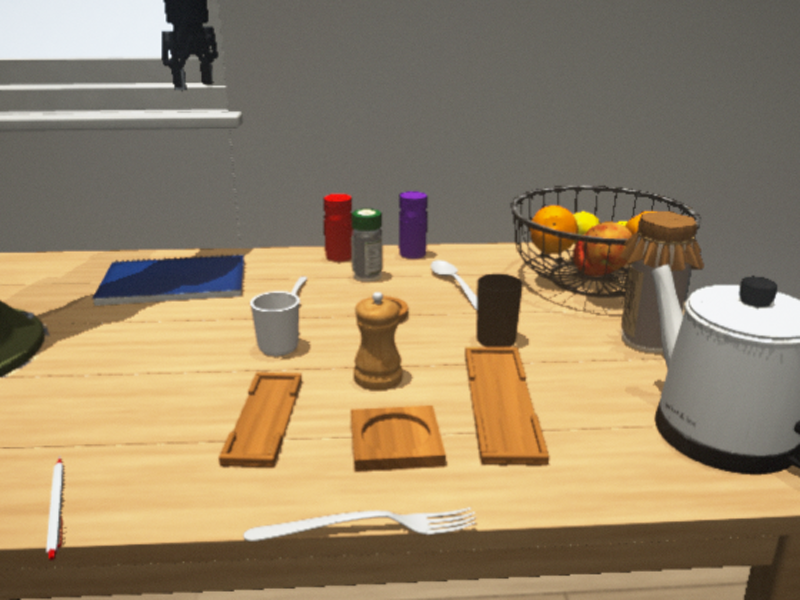

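The top view shows the mill at (477,293), the jar at (260,302), the spoons at (305,226) and (312,378), and the stands and rests. The purple and red jars are the decoys. Next I'll enlarge it and measure.

```bash
cat > h.py <<'E'
import numpy as np, cv2
from plant import env, vision
from scipy.spatial.transform import Rotation as R
def ray(K,D,T,uv,z):
    n=cv2.undistortPoints(np.array(uv,float).reshape(-1,1,2),K,np.array(D))[:,0]
    d=np.c_[n,np.ones(len(n))]@T[:3,:3].T
    o=T[:3,3]; z=np.broadcast_to(z,len(n))
    return o+d*((z-o[2])/d[:,2])[:,None]
def proj(c,P):
    T=np.linalg.inv(c["world_from_camera"])
    return cv2.projectPoints(np.array(P,float).reshape(-1,1,3),cv2.Rodrigues(T[:3,:3])[0],T[:3,3],c["K"],np.array(c["distortion"]))[0][:,0]
E
python3 - <<'E'
from h import *
c=vision.capture("top"); np.savez("top.npz",**c)
im=c["image"][:,:,::-1]
# two crops, x4
cv2.imwrite("pics/a.png",cv2.resize(im[125:285,150:310],None,fx=3.75,fy=3.75,interpolation=cv2.INTER_CUBIC))
cv2.imwrite("pics/b.png",cv2.resize(im[120:285,260:420],None,fx=3.6,fy=3.6,interpolation=cv2.INTER_CUBIC))
E
```

```text
(no output)
```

View pics/a.png

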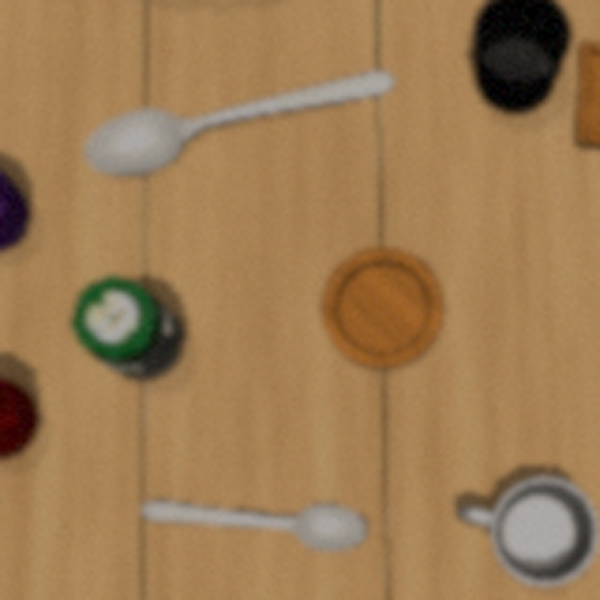

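View pics/b.png

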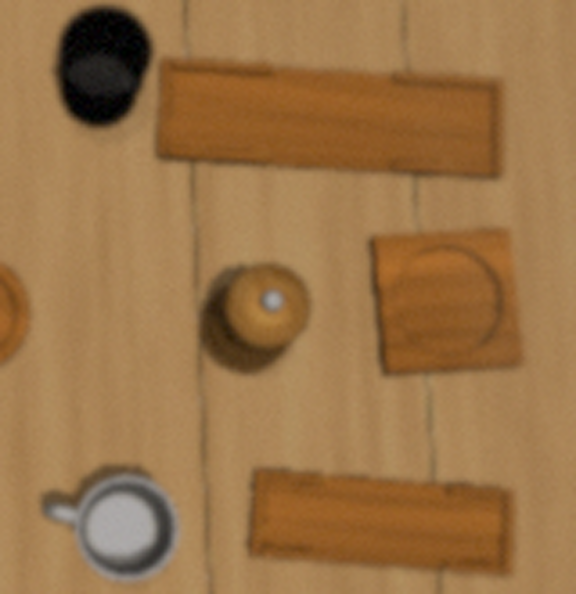

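The crops give clear tips, cap and knob centres, and board corners. I'll convert them and check the lengths against the known sizes.

Run:
```python
from h import *
c=dict(np.load("top.npz"))
def W(uv,z,crop):
    f,ox,oy=(3.75,150,125) if crop=='a' else (3.6,260,120)
    return ray(c["K"],c["distortion"],c["world_from_camera"],(np.array(uv,float)+.5)/f-.5+[ox,oy],z)
np.set_printoptions(precision=4,suppress=True)
def seg(n,p):
    d=p[1]-p[0]; print(n,p.mean(0),'L',np.linalg.norm(d),'ang',np.degrees(np.arctan2(d[1],d[0])))
seg('tsp',W([[86,147],[392,82]],.011,'a'))
seg('tea',W([[143,510],[367,528]],.008,'a'))
print('jar',W([[117,320]],.106,'a'),'jstand',W([[382,308]],.014,'a'),'mill',W([[272,299]],.11,'b'))
print('cup',W([[545,530]],.067,'a'),'beaker top',W([[522,38]],.083,'a'))
for n,q,z in (('mstand',[(372,238),(509,230),(522,364),(385,374)],.014),('long',[(163,60),(502,80),(499,178),(157,157)],.012),('short',[(254,468),(513,489),(510,574),(249,555)],.012)):
    p=W(q,z,'b'); e=[np.linalg.norm(p[i]-p[i-1]) for i in range(4)]; d=p[1]+p[2]-p[0]-p[3]
    print(n,p.mean(0),np.round(e,4),np.degrees(np.arctan2(d[1],d[0])))
s=env.observe(); print(R.from_rotvec(s["tool_rot"]).as_matrix(), s["t"])
w=vision.capture("wrist");print(w["T_tool_cam"].round(3),w["K"].round(1))
```

```text
tsp [0.6777 0.1647 0.011 ] L 0.19002766588320144 ang -78.74569858385823
tea [0.4327 0.1571 0.008 ] L 0.13210987733261145 ang -96.0072461329556
jar [[0.538  0.2195 0.106 ]] jstand [[0.5557 0.08   0.014 ]] mill [[ 0.5451 -0.0921  0.11  ]]
cup [[ 0.421  -0.0092  0.067 ]] beaker top [[ 0.6989 -0.0044  0.083 ]]
mstand [ 0.5569 -0.22    0.014 ] [0.0868 0.0888 0.0861 0.0877] -87.55179191858451
long [ 0.6776 -0.1532  0.012 ] [0.0645 0.2211 0.0657 0.2205] -94.46697125098845
short [ 0.4204 -0.1708  0.012 ] [0.0533 0.1626 0.0524 0.1625] -96.06574519523073
[[-0.9317  0.3633 -0.0005]
 [ 0.3633  0.9317 -0.0012]
 [-0.     -0.0013 -1.    ]] 0.15
[[-0.001 -0.955 -0.298  0.076]
 [ 1.    -0.001 -0.     0.001]
 [-0.    -0.298  0.955 -0.143]
 [ 0.     0.     0.     1.   ]] [[320.8   0.  274.7]
 [  0.  320.8 211.8]
 [  0.    0.    1. ]]
```

```bash
cat > plan.py <<'E'
import sys, json
from h import *
def plan(x,y,z,yaw,step=45,ang=9):
    s=env.observe(); p=np.array(s["tool_pos"]); r=R.from_rotvec(s["tool_rot"])
    M=r.as_matrix(); d=np.array([x,y,z])-p
    cy=np.arctan2(M[1,1],M[0,1]); dy=-(np.radians(yaw)-cy+np.pi)%(2*np.pi)-np.pi
    dy=np.degrees(dy)  # tool z is down
    n=max(1,int(np.ceil(max(np.linalg.norm(d)*1000/step,abs(dy)/ang))))
    t=round(dy/n,1); q=p.copy(); rows=[]
    for i in range(n):
        sl=np.round(r.inv().apply((p+d*(i+1)/n-q)*1000)); q=q+r.apply(sl/1000); r=r*R.from_rotvec([0,0,t],degrees=True)
        rows.append({"turn":[0,0,t],"slide":sl.astype(int).tolist()})
    print(n,"at",p.round(4),"yaw",round(np.degrees(cy),1),"t",s["t"])
    for w in rows: print(json.dumps(w))
plan(*map(float,sys.argv[1:]))
E
python3 plan.py .545 -.092 .19 -5
```

```text
17 at [0.227  0.582  0.2308] yaw 68.7 t 0.2
{"turn": [0, 0, 4.3], "slide": [-32, -30, 2]}
{"turn": [0, 0, 4.3], "slide": [-34, -28, 3]}
{"turn": [0, 0, 4.3], "slide": [-36, -25, 2]}
{"turn": [0, 0, 4.3], "slide": [-38, -22, 3]}
{"turn": [0, 0, 4.3], "slide": [-39, -20, 2]}
{"turn": [0, 0, 4.3], "slide": [-41, -16, 3]}
{"turn": [0, 0, 4.3], "slide": [-41, -13, 2]}
{"turn": [0, 0, 4.3], "slide": [-43, -10, 2]}
{"turn": [0, 0, 4.3], "slide": [-43, -7, 3]}
{"turn": [0, 0, 4.3], "slide": [-44, -4, 2]}
{"turn": [0, 0, 4.3], "slide": [-44, 0, 3]}
{"turn": [0, 0, 4.3], "slide": [-44, 3, 2]}
{"turn": [0, 0, 4.3], "slide": [-43, 6, 3]}
{"turn": [0, 0, 4.3], "slide": [-43, 9, 2]}
{"turn": [0, 0, 4.3], "slide": [-42, 13, 2]}
{"turn": [0, 0, 4.3], "slide": [-41, 16, 3]}
{"turn": [0, 0, 4.3], "slide": [-39, 19, 2]}
```

>>> carry_out --rows '[{"turn":[0,0,4.3],"slide":[-32,-30,2],"hand":100},{"turn":[0,0,4.3],"slide":[-34,-28,2],"hand":100},{"turn":[0,0,4.3],"slide":[-36,-25,2],"hand":100},{"turn":[0,0,4.3],"slide":[-38,-22,3],"hand":100},{"turn":[0,0,4.3],"slide":[-39,-20,2],"hand":100},{"turn":[0,0,4.3],"slide":[-41,-16,3],"hand":100},{"turn":[0,0,4.3],"slide":[-41,-13,2],"hand":100},{"turn":[0,0,4.3],"slide":[-43,-10,2],"hand":100}]'

```text
t: 1.2
tool_pos: [0.3774, 0.264, 0.2133]
tool_rot: [1.471, 2.776, 0.0]
contact_force: [0.0, -0.6, 0.1]
finger_gap: 1.002
grip_force: 0.0
```

>>> carry_out --rows '[{"turn":[0,0,4.3],"slide":[-43,-7,2],"hand":100},{"turn":[0,0,4.3],"slide":[-44,-4,2],"hand":100},{"turn":[0,0,4.3],"slide":[-44,0,2],"hand":100},{"turn":[0,0,4.3],"slide":[-44,3,2],"hand":100},{"turn":[0,0,4.3],"slide":[-43,6,2],"hand":100},{"turn":[0,0,4.3],"slide":[-43,9,2],"hand":100},{"turn":[0,0,4.3],"slide":[-42,13,2],"hand":100},{"turn":[0,0,4.3],"slide":[-41,16,2],"hand":100}]'

```text
t: 2.2
tool_pos: [0.5271, -0.0536, 0.1972]
tool_rot: [-2.226, -2.217, -0.0]
contact_force: [0.3, -0.0, -0.1]
finger_gap: 1.004
grip_force: 0.0
```

```bash
python3 plan.py .545 -.092 .19 -5
```

```text
1 at [ 0.5271 -0.0536  0.1972] yaw -0.2 t 2.2
{"turn": [0, 0, 4.8], "slide": [-38, 18, 7]}
```

>>> carry_out --rows '[{"turn":[0,0,4.8],"slide":[-38,18,7],"hand":100},{"turn":[0,0,0],"slide":[0,0,0],"hand":100}]'

```text
t: 2.45
tool_pos: [0.5448, -0.0941, 0.1896]
tool_rot: [2.32, 2.117, -0.003]
contact_force: [-1.2, 0.5, -0.2]
finger_gap: 1.001
grip_force: 0.0
```

```bash
cat > wr.py <<'E'
import sys
from h import *
# project given world points into wrist view and mark
s=env.observe(); c=vision.capture("wrist")
T=np.eye(4); T[:3,:3]=R.from_rotvec(s["tool_rot"]).as_matrix(); T[:3,3]=s["tool_pos"]
c["world_from_camera"]=T@c["T_tool_cam"]; np.savez("wrist.npz",**c)
P=np.array(eval(sys.argv[2]),float).reshape(-1,3)
im=cv2.resize(c["image"][:,:,::-1],(800,600),interpolation=cv2.INTER_CUBIC)
for u in proj(c,P)/0.7: cv2.drawMarker(im,tuple(int(round(a)) for a in u),(255,0,255),cv2.MARKER_CROSS,14,1)
print(s["tool_pos"].round(4), (proj(c,P)/.7).round(0).tolist())
cv2.imwrite(f"pics/{sys.argv[1]}.png",im)
E
python3 wr.py w1 "[(.545,-.092,.11),(.545,-.092,.0),(.557,-.22,.014),(.6776,-.1532,.012),(.4204,-.1708,.012)]"
```

```text
[ 0.5448 -0.0941  0.1896] [[392.0, 313.0], [392.0, 265.0], [422.0, 425.0], [576.0, 333.0], [241.0, 382.0]]
```

View pics/w1.png

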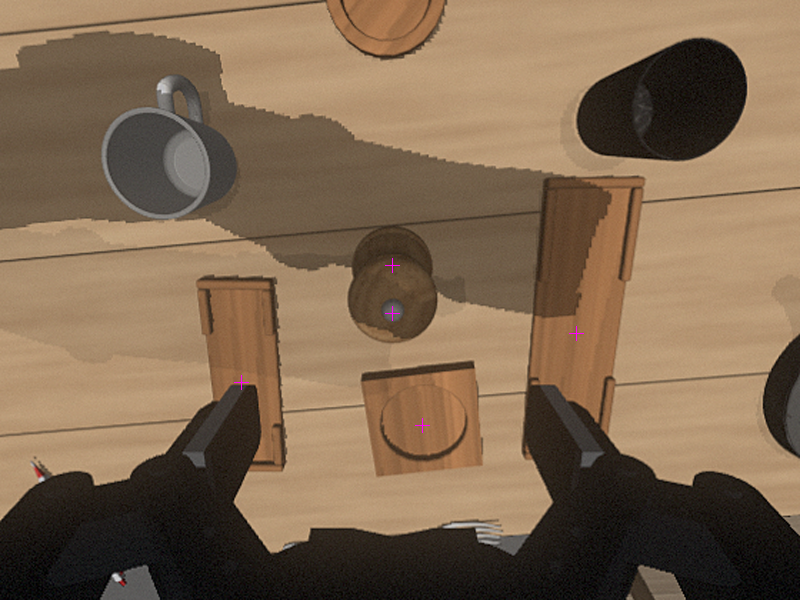

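The wrist view agrees with the top estimates: the knob is at (393,312) and the mill-stand centre at (423,424). I'll descend and grip the mill.

>>> carry_out --rows '[{"turn":[0,0,0],"slide":[1,0,35],"hand":100},{"turn":[0,0,0],"slide":[1,0,35],"hand":100},{"turn":[0,0,0],"slide":[0,0,35],"hand":100},{"turn":[0,0,0],"slide":[0,0,25],"hand":100},{"turn":[0,0,0],"slide":[0,0,10],"hand":100},{"turn":[0,0,0],"slide":[0,0,0],"hand":40},{"turn":[0,0,0],"slide":[0,0,0],"hand":40},{"turn":[0,0,0],"slide":[0,0,0],"hand":40}]' --newtons 40

```text
t: 3.5
tool_pos: [0.5452, -0.0882, 0.0518]
tool_rot: [2.314, 2.124, 0.002]
contact_force: [-1.6, 0.9, 5.3]
finger_gap: 0.566
grip_force: 40.9
```

>>> carry_out --rows '[{"turn":[0,0,0],"slide":[0,0,0],"hand":30},{"turn":[0,0,0],"slide":[0,0,0],"hand":30},{"turn":[0,0,0],"slide":[0,0,0],"hand":30}]'

```text
t: 3.88
tool_pos: [0.5452, -0.0883, 0.0518]
tool_rot: [2.314, 2.124, 0.002]
contact_force: [-1.2, 1.7, 4.6]
finger_gap: 0.561
grip_force: 41.1
```

>>> carry_out --rows '[{"turn":[0,0,0],"slide":[0,0,-15],"hand":30},{"turn":[0,0,0],"slide":[0,0,-25],"hand":30},{"turn":[0,0,0],"slide":[0,0,0],"hand":30}]'

```text
t: 4.25
tool_pos: [0.5463, -0.0888, 0.0929]
tool_rot: [2.312, 2.122, 0.005]
contact_force: [0.1, 0.3, -1.8]
finger_gap: 0.562
grip_force: 41.8
```

```bash
python3 plan.py .557 -.217 .092 -5 30;python3 wr.py w2 "[(.5452,-.0922,.15),(.557,-.22,.014)]"
```

```text
5 at [ 0.5463 -0.0888  0.0929] yaw -4.9 t 4.25
{"turn": [0, 0, 0.0], "slide": [-25, 4, 0]}
{"turn": [0, 0, 0.0], "slide": [-26, 5, 0]}
{"turn": [0, 0, 0.0], "slide": [-25, 4, 1]}
{"turn": [0, 0, 0.0], "slide": [-25, 4, 0]}
{"turn": [0, 0, 0.0], "slide": [-26, 5, 0]}
[ 0.5463 -0.0888  0.0929] [[387.0, 527.0], [428.0, 523.0]]
```

View pics/w2.png

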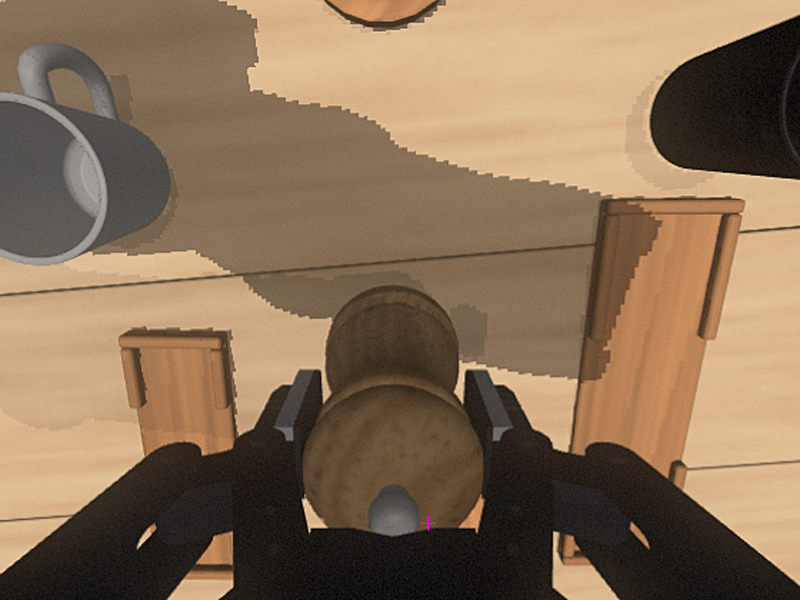

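The mill hangs upright between the fingers, with the knob at (393,512), right where the offset estimate put it. I'll carry it over the stand.

>>> carry_out --rows '[{"turn":[0,0,0],"slide":[-20,3,0],"hand":30},{"turn":[0,0,0],"slide":[-29,5,0],"hand":30},{"turn":[0,0,0],"slide":[-29,5,0],"hand":30},{"turn":[0,0,0],"slide":[-29,5,0],"hand":30},{"turn":[0,0,0],"slide":[-20,4,0],"hand":30},{"turn":[0,0,0],"slide":[0,0,0],"hand":30},{"turn":[0,0,0],"slide":[0,0,0],"hand":30}]'

```text
t: 5.18
tool_pos: [0.5557, -0.2154, 0.0899]
tool_rot: [-2.312, -2.125, -0.001]
contact_force: [0.2, 0.2, -1.4]
finger_gap: 0.563
grip_force: 41.8
```

```bash
python3 plan.py .557 -.2165 .060 -5 12
```

```text
3 at [ 0.5557 -0.2154  0.0899] yaw -4.8 t 5.175
{"turn": [0, 0, 0.1], "slide": [0, 0, 10]}
{"turn": [0, 0, 0.1], "slide": [-1, 1, 10]}
{"turn": [0, 0, 0.1], "slide": [0, 0, 10]}
```

>>> carry_out --rows '[{"turn":[0,0,0],"slide":[-1,1,10],"hand":30},{"turn":[0,0,0],"slide":[0,0,10],"hand":30},{"turn":[0,0,0],"slide":[0,0,8],"hand":30},{"turn":[0,0,0],"slide":[0,0,0],"hand":30},{"turn":[0,0,0],"slide":[0,0,2],"hand":30},{"turn":[0,0,0],"slide":[0,0,0],"hand":30}]'

```text
t: 5.92
tool_pos: [0.5568, -0.218, 0.0604]
tool_rot: [2.314, 2.124, 0.0]
contact_force: [-0.1, -0.2, -1.8]
finger_gap: 0.56
grip_force: 41.8
```

Not resting yet (force −1.8 N). I'll go a little lower.

>>> carry_out --rows '[{"turn":[0,0,0],"slide":[0,0,1.5],"hand":30},{"turn":[0,0,0],"slide":[0,0,1],"hand":30},{"turn":[0,0,0],"slide":[0,0,0],"hand":30}]'

```text
t: 6.3
tool_pos: [0.5567, -0.218, 0.0578]
tool_rot: [2.314, 2.124, 0.0]
contact_force: [-0.5, -0.2, -0.1]
finger_gap: 0.564
grip_force: 41.8
```

Contact. I'll release, rise straight up, and check.

>>> carry_out --rows '[{"turn":[0,0,0],"slide":[0,0,0.5],"hand":75},{"turn":[0,0,0],"slide":[0,0,0],"hand":90},{"turn":[0,0,0],"slide":[0,0,0],"hand":100},{"turn":[0,0,0],"slide":[0,0,0],"hand":100},{"turn":[0,0,0],"slide":[0,0,-15],"hand":100},{"turn":[0,0,0],"slide":[0,0,-35],"hand":100},{"turn":[0,0,0],"slide":[0,0,-45],"hand":100},{"turn":[0,0,0],"slide":[0,0,-45],"hand":100}]'

```text
t: 7.3
tool_pos: [0.5566, -0.218, 0.1998]
tool_rot: [2.314, 2.124, 0.0]
contact_force: [1.2, 0.9, -0.6]
finger_gap: 0.997
grip_force: 0.0
```

```bash
python3 wr.py w3 "[(.557,-.22,.116),(.557,-.22,.006)]"; python3 plan.py .538 .2195 .20 10 55
```

```text
[ 0.5566 -0.218   0.1998] [[392.0, 318.0], [392.0, 270.0]]
8 at [ 0.559  -0.2194  0.2062] yaw -4.9 t 7.35
{"turn": [0, 0, -1.9], "slide": [54, -7, 1]}
{"turn": [0, 0, -1.9], "slide": [55, -6, 0]}
{"turn": [0, 0, -1.9], "slide": [55, -4, 1]}
{"turn": [0, 0, -1.9], "slide": [55, -1, 0]}
{"turn": [0, 0, -1.9], "slide": [55, -1, 1]}
{"turn": [0, 0, -1.9], "slide": [55, 2, 0]}
{"turn": [0, 0, -1.9], "slide": [54, 4, 1]}
{"turn": [0, 0, -1.9], "slide": [55, 5, 0]}
```

View pics/w3.png

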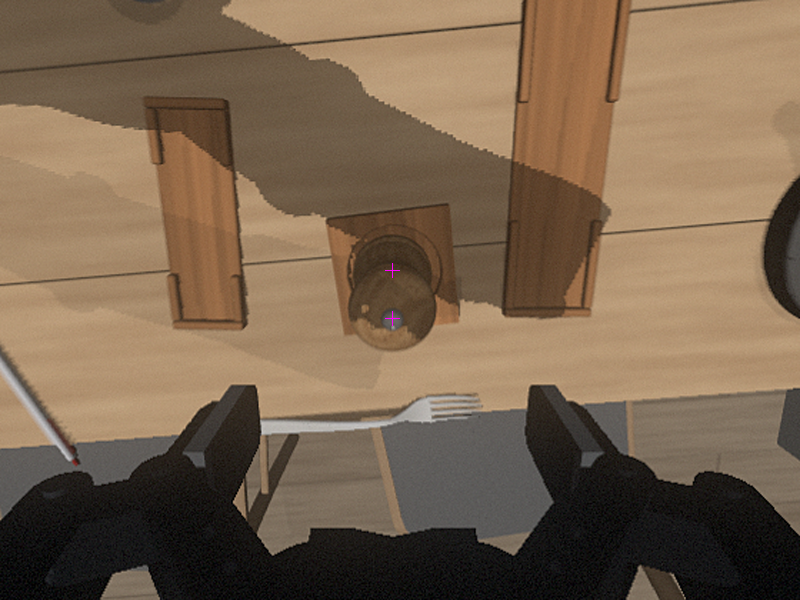

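The mill is upright in the square stand's recess, with its knob at (393,320). Now the jar.

>>> carry_out --rows '[{"turn":[0,0,-1],"slide":[40,-6,2],"hand":100},{"turn":[0,0,-1],"slide":[55,-6,0],"hand":100},{"turn":[0,0,-1],"slide":[56,-5,0],"hand":100},{"turn":[0,0,-1],"slide":[56,-4,0],"hand":100},{"turn":[0,0,-1],"slide":[56,-3,0],"hand":100},{"turn":[0,0,0],"slide":[56,-2,0],"hand":100},{"turn":[0,0,0],"slide":[56,-2,0],"hand":100},{"turn":[0,0,0],"slide":[45,0,0],"hand":100}]'

```text
t: 8.35
tool_pos: [0.5408, 0.2057, 0.1963]
tool_rot: [2.218, 2.225, 0.002]
contact_force: [0.9, -0.7, 0.2]
finger_gap: 1.003
grip_force: 0.0
```

>>> carry_out --rows '[{"turn":[0,0,0],"slide":[10,0,0],"hand":100},{"turn":[0,0,0],"slide":[0,0,0],"hand":100}]'

```text
t: 8.6
tool_pos: [0.5412, 0.2131, 0.1957]
tool_rot: [2.218, 2.224, 0.0]
contact_force: [0.1, -0.5, -0.7]
finger_gap: 0.999
grip_force: 0.0
```

```bash
python3 wr.py w4 "[(.538,.2195,.106),(.538,.2195,0),(.5557,.08,.014),(.6777,.1647,.005),(.4327,.1571,.004)]"; python3 plan.py .538 .2195 .058 0 45
```

```text
[0.5412 0.2131 0.1957] [[385.0, 300.0], [387.0, 258.0], [409.0, 431.0], [567.0, 329.0], [253.0, 337.0]]
4 at [0.5414 0.2117 0.1957] yaw 0.0 t 8.65
{"turn": [0, 0, 0.0], "slide": [2, -1, 34]}
{"turn": [0, 0, 0.0], "slide": [2, -1, 35]}
{"turn": [0, 0, 0.0], "slide": [2, -1, 34]}
{"turn": [0, 0, 0.0], "slide": [2, -1, 35]}
```

View pics/w4.png

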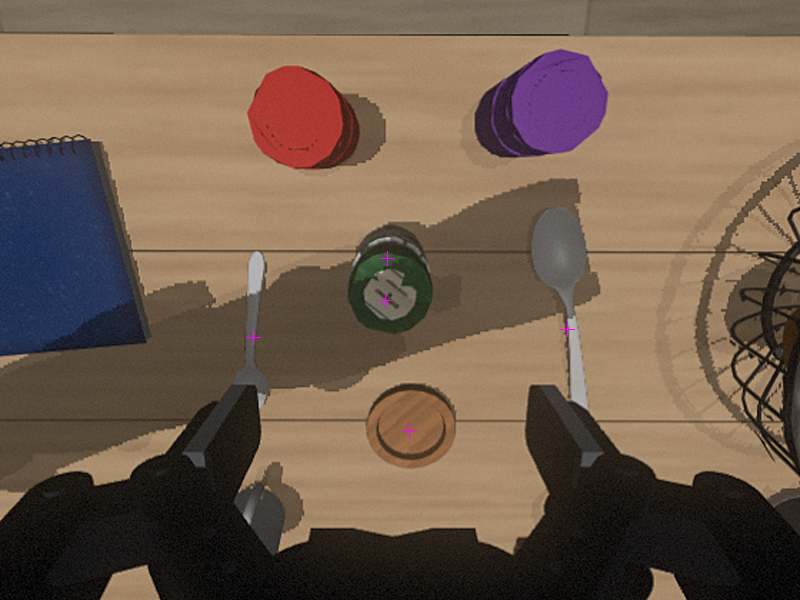

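The jar's cap is at about (390,291), a few mm off the top estimate. The stand shows the same shift, so the relative offset holds. I'll descend at y≈.221.

>>> carry_out --rows '[{"turn":[0,0,0],"slide":[4,-1,30],"hand":100},{"turn":[0,0,0],"slide":[3,-1,35],"hand":100},{"turn":[0,0,0],"slide":[1,0,35],"hand":100},{"turn":[0,0,0],"slide":[0,0,25],"hand":100},{"turn":[0,0,0],"slide":[0,0,12],"hand":100},{"turn":[0,0,0],"slide":[0,0,0],"hand":35},{"turn":[0,0,0],"slide":[0,0,0],"hand":30},{"turn":[0,0,0],"slide":[0,0,0],"hand":30}]' --newtons 35

```text
t: 9.65
tool_pos: [0.5399, 0.221, 0.0597]
tool_rot: [2.219, 2.222, 0.003]
contact_force: [-1.1, -1.4, 5.6]
finger_gap: 0.524
grip_force: 35.6
```

>>> carry_out --rows '[{"turn":[0,0,0],"slide":[0,0,0],"hand":25},{"turn":[0,0,0],"slide":[0,0,0],"hand":25}]'

```text
t: 9.9
tool_pos: [0.5399, 0.221, 0.0597]
tool_rot: [2.219, 2.222, 0.003]
contact_force: [-0.6, -1.9, 6.5]
finger_gap: 0.523
grip_force: 35.8
```

>>> carry_out --rows '[{"turn":[0,0,0],"slide":[0,0,-15],"hand":25},{"turn":[0,0,0],"slide":[0,0,-25],"hand":25},{"turn":[0,0,0],"slide":[0,0,0],"hand":25},{"turn":[0,0,0],"slide":[0,0,0],"hand":25}]'

```text
t: 10.4
tool_pos: [0.539, 0.2211, 0.0983]
tool_rot: [-2.219, -2.224, -0.0]
contact_force: [-0.0, -0.1, -1.5]
finger_gap: 0.52
grip_force: 36.3
```

```bash
python3 plan.py .5557 .08 .1 0 30; python3 wr.py w5 "[(.5557,.08,.014),(.5557,.083,.014)]"
```

```text
5 at [0.539  0.2211 0.0983] yaw 0.1 t 10.4
{"turn": [0, 0, 0.0], "slide": [-28, 3, 0]}
{"turn": [0, 0, 0.0], "slide": [-28, 4, -1]}
{"turn": [0, 0, 0.0], "slide": [-29, 3, 0]}
{"turn": [0, 0, 0.0], "slide": [-28, 3, 0]}
{"turn": [0, 0, 0.0], "slide": [-28, 3, -1]}
[0.539  0.2211 0.0983] [[419.0, 532.0], [419.0, 528.0]]
```

View pics/w5.png

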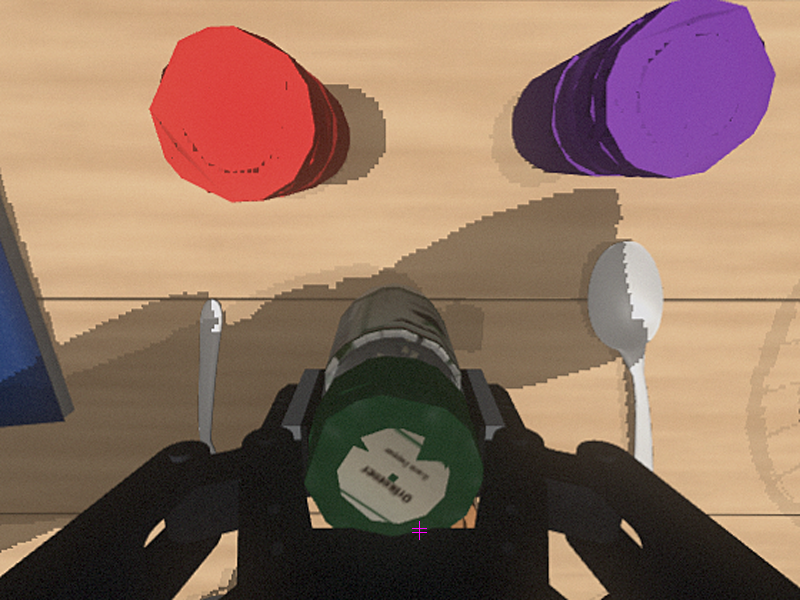

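Run:
```python
from h import *
c=dict(np.load("wrist.npz"))
print(ray(c["K"],c["distortion"],c["world_from_camera"],np.array([[393,453]])*.7,.1445))
```

```text
[[0.53977353 0.2295803  0.1445    ]]
```

>>> carry_out --rows '[{"turn":[0,0,0],"slide":[-20,2,0],"hand":25},{"turn":[0,0,0],"slide":[-33,4,0],"hand":25},{"turn":[0,0,0],"slide":[-34,4,0],"hand":25},{"turn":[0,0,0],"slide":[-33,4,0],"hand":25},{"turn":[0,0,0],"slide":[-20,2,0],"hand":25},{"turn":[0,0,0],"slide":[0,0,0],"hand":25},{"turn":[0,0,0],"slide":[0,0,0],"hand":25}]'

```text
t: 11.32
tool_pos: [0.5552, 0.0823, 0.0981]
tool_rot: [-2.218, -2.224, -0.001]
contact_force: [0.4, 0.7, -1.7]
finger_gap: 0.524
grip_force: 36.2
```

```bash
python3 - <<'E'
from h import *
c=dict(np.load("wrist.npz"))
a=np.linspace(0,6.28,90)
for y in (.219,.221,.223,.225,.229):
    p=proj(c,np.c_[.5398+.0225*np.cos(a),y+.0225*np.sin(a),0*a+.1445])/.7
    b=proj(c,np.c_[.5398+.022*np.cos(a),y+.022*np.sin(a),0*a+.0386])/.7
    print(y,p.min(0).round(),p.max(0).round(),'foot',b.min(0).round())
E
python3 wr.py w6 "[(.5557,.08,.014)]"
```

```text
0.219 [304. 410.] [482. 559.] foot [346. 290.]
0.221 [303. 403.] [483. 553.] foot [346. 286.]
0.223 [303. 395.] [483. 547.] foot [346. 282.]
0.225 [302. 387.] [484. 541.] foot [346. 278.]
0.229 [301. 372.] [485. 529.] foot [346. 269.]
[0.5552 0.0823 0.0981] [[392.0, 319.0]]
```

Jar offset from the tool is about 1 mm and the tool is over the stand centre. Lowering.

>>> carry_out --rows '[{"turn":[0,0,0],"slide":[0,0,10],"hand":25},{"turn":[0,0,0],"slide":[0,0,12],"hand":25},{"turn":[0,0,0],"slide":[0,0,7],"hand":25},{"turn":[0,0,0],"slide":[0,0,2],"hand":25},{"turn":[0,0,0],"slide":[0,0,0],"hand":25},{"turn":[0,0,0],"slide":[0,0,0],"hand":25}]'

```text
t: 12.12
tool_pos: [0.5557, 0.081, 0.0675]
tool_rot: [2.22, 2.223, 0.001]
contact_force: [-0.9, 0.3, -1.5]
finger_gap: 0.518
grip_force: 36.2
```

>>> carry_out --rows '[{"turn":[0,0,0],"slide":[0,0,1.5],"hand":25},{"turn":[0,0,0],"slide":[0,0,0.5],"hand":25},{"turn":[0,0,0],"slide":[0,0,0],"hand":25}]'

```text
t: 12.5
tool_pos: [0.5556, 0.0811, 0.0657]
tool_rot: [2.219, 2.223, 0.001]
contact_force: [-0.8, -0.4, 4.2]
finger_gap: 0.524
grip_force: 36.6
```

>>> carry_out --rows '[{"turn":[0,0,0],"slide":[0,0,0],"hand":75},{"turn":[0,0,0],"slide":[0,0,0],"hand":95},{"turn":[0,0,0],"slide":[0,0,0],"hand":100},{"turn":[0,0,0],"slide":[0,0,0],"hand":100},{"turn":[0,0,0],"slide":[0,0,-15],"hand":100},{"turn":[0,0,0],"slide":[0,0,-40],"hand":100},{"turn":[0,0,0],"slide":[0,0,-45],"hand":100},{"turn":[0,0,0],"slide":[0,0,-35],"hand":100}]'

```text
t: 13.5
tool_pos: [0.5558, 0.081, 0.2034]
tool_rot: [2.219, 2.222, 0.003]
contact_force: [-0.0, 0.2, -0.3]
finger_gap: 1.001
grip_force: 0.0
```

```bash
python3 plan.py .6777 .1647 .2 11.3 35
```

```text
5 at [0.5558 0.081  0.2034] yaw 0.1 t 13.5
{"turn": [0, 0, -2.2], "slide": [17, 24, 1]}
{"turn": [0, 0, -2.2], "slide": [15, 25, 0]}
{"turn": [0, 0, -2.2], "slide": [15, 26, 1]}
{"turn": [0, 0, -2.2], "slide": [14, 26, 1]}
{"turn": [0, 0, -2.2], "slide": [13, 27, 1]}
```

>>> carry_out --rows '[{"turn":[0,0,-2.2],"slide":[17,24,1],"hand":100},{"turn":[0,0,-2.2],"slide":[15,25,0],"hand":100},{"turn":[0,0,-2.2],"slide":[15,26,1],"hand":100},{"turn":[0,0,-2.2],"slide":[14,26,1],"hand":100},{"turn":[0,0,-2.2],"slide":[13,27,1],"hand":100},{"turn":[0,0,0],"slide":[0,0,0],"hand":70},{"turn":[0,0,0],"slide":[0,0,0],"hand":60},{"turn":[0,0,0],"slide":[0,0,0],"hand":60}]'

```text
t: 14.5
tool_pos: [0.6769, 0.1642, 0.197]
tool_rot: [1.997, 2.424, -0.0]
contact_force: [-0.2, -0.1, 0.2]
finger_gap: 0.595
grip_force: 0.0
```

```bash
python3 wr.py w7 "[(.6777,.1647,.005),(.5557,.08,.112)]"
```

```text
[0.6769 0.1642 0.197 ] [[393.0, 267.0], [151.0, 414.0]]
```

View pics/w7.png

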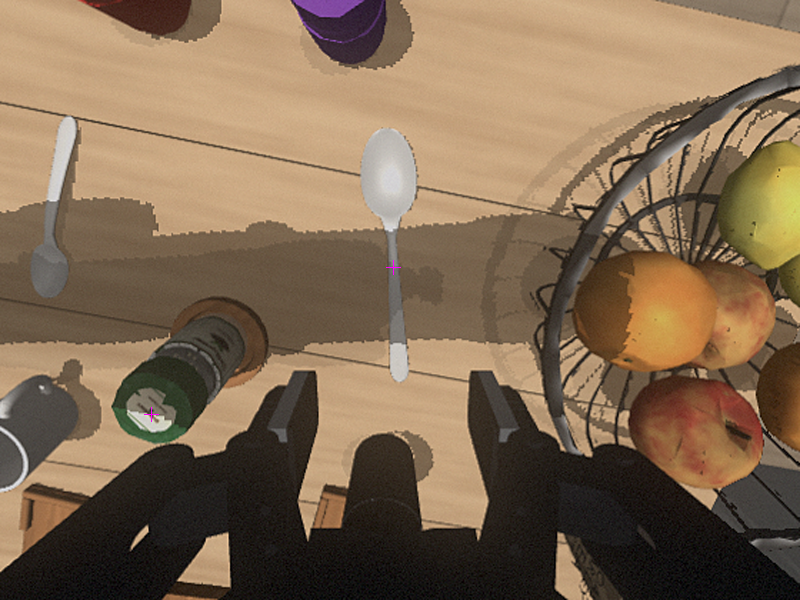

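Jar stands in its round recess, with its cap at (152,410). The big spoon runs from its bowl tip at (387,127) to its handle end at (400,382), and the basket is clear to the right.

```bash
python3 - <<'E'
from h import *
c=dict(np.load("wrist.npz"))
f=lambda uv,z:ray(c["K"],c["distortion"],c["world_from_camera"],np.array(uv)*.7,z)
p=f([[387,127],[400,382]],[.011,.011]);d=p[1]-p[0]
print(p,p.mean(0),np.linalg.norm(d),np.degrees(np.arctan2(d[1],d[0])))
p=f([[68,115],[47,298]],[.006,.008]);d=p[1]-p[0]
print('tea',p.mean(0),np.linalg.norm(d),np.degrees(np.arctan2(d[1],d[0])))
E
python3 plan.py .678 .1647 .02 11 40
```

```text
[[0.65550259 0.25955881 0.011     ]
 [0.70102555 0.07545578 0.011     ]] [0.67826407 0.16750729 0.011     ] 0.1896477436828313 -76.1111237648548
tea [0.43455594 0.15915918 0.007     ] 0.134932224712189 -97.0006790033619
5 at [0.677  0.1643 0.197 ] yaw 11.0 t 14.55
{"turn": [0, 0, 0.0], "slide": [0, 0, 35]}
{"turn": [0, 0, 0.0], "slide": [0, 0, 36]}
{"turn": [0, 0, 0.0], "slide": [0, 1, 35]}
{"turn": [0, 0, 0.0], "slide": [0, 0, 36]}
{"turn": [0, 0, 0.0], "slide": [0, 0, 35]}
```

>>> carry_out --rows '[{"turn":[0,0,-1.5],"slide":[2,1,40],"hand":60},{"turn":[0,0,0],"slide":[0,0,45],"hand":60},{"turn":[0,0,0],"slide":[0,0,45],"hand":60},{"turn":[0,0,0],"slide":[0,0,35],"hand":60},{"turn":[0,0,0],"slide":[0,0,15],"hand":60},{"turn":[0,0,0],"slide":[0,0,8],"hand":60},{"turn":[0,0,0],"slide":[0,0,0],"hand":60},{"turn":[0,0,0],"slide":[0,0,0],"hand":60}]' --newtons 25

```text
t: 15.55
tool_pos: [0.6789, 0.1674, 0.0098]
tool_rot: [1.964, 2.451, 0.003]
contact_force: [-0.4, -0.4, 0.5]
finger_gap: 0.597
grip_force: 0.0
```

>>> carry_out --rows '[{"turn":[0,0,0],"slide":[0,0,4],"hand":50},{"turn":[0,0,0],"slide":[0,0,3],"hand":45},{"turn":[0,0,0],"slide":[0,0,0],"hand":40},{"turn":[0,0,0],"slide":[0,0,0],"hand":25},{"turn":[0,0,0],"slide":[0,0,0],"hand":15},{"turn":[0,0,0],"slide":[0,0,0],"hand":15}]'

```text
t: 16.3
tool_pos: [0.6781, 0.1672, 0.0014]
tool_rot: [1.964, 2.452, 0.0]
contact_force: [0.6, 1.2, 0.8]
finger_gap: 0.328
grip_force: 24.6
```

Gripped at about 28 mm. I'll lift well above the beaker, since the straight path crosses it.

>>> carry_out --rows '[{"turn":[0,0,0],"slide":[0,0,-10],"hand":15},{"turn":[0,0,0],"slide":[0,0,-30],"hand":15},{"turn":[0,0,0],"slide":[0,0,-40],"hand":15},{"turn":[0,0,0],"slide":[0,0,-45],"hand":15},{"turn":[0,0,0],"slide":[0,0,-40],"hand":15},{"turn":[0,0,0],"slide":[0,0,-10],"hand":15},{"turn":[0,0,0],"slide":[0,0,0],"hand":15}]' --newtons 35

```text
t: 17.18
tool_pos: [0.678, 0.1672, 0.1767]
tool_rot: [1.964, 2.451, 0.001]
contact_force: [0.1, -0.2, -0.7]
finger_gap: 0.322
grip_force: 34.4
```

```bash
python3 plan.py .678 -.151 .176 -5 27
```

```text
12 at [0.678  0.1672 0.1767] yaw 12.6 t 17.175
{"turn": [0, 0, 1.5], "slide": [-26, -6, 0]}
{"turn": [0, 0, 1.5], "slide": [-26, -5, 0]}
{"turn": [0, 0, 1.5], "slide": [-26, -4, 0]}
{"turn": [0, 0, 1.5], "slide": [-26, -4, 0]}
{"turn": [0, 0, 1.5], "slide": [-27, -3, 0]}
{"turn": [0, 0, 1.5], "slide": [-26, -2, 0]}
{"turn": [0, 0, 1.5], "slide": [-27, -2, 0]}
{"turn": [0, 0, 1.5], "slide": [-26, -1, 0]}
{"turn": [0, 0, 1.5], "slide": [-27, 0, 0]}
{"turn": [0, 0, 1.5], "slide": [-26, 0, 1]}
{"turn": [0, 0, 1.5], "slide": [-27, 1, 0]}
{"turn": [0, 0, 1.5], "slide": [-26, 2, 0]}
```

>>> carry_out --rows '[{"turn":[0,0,1.5],"slide":[-26,-6,0],"hand":15},{"turn":[0,0,1.5],"slide":[-26,-5,0],"hand":15},{"turn":[0,0,1.5],"slide":[-26,-4,0],"hand":15},{"turn":[0,0,1.5],"slide":[-26,-4,0],"hand":15},{"turn":[0,0,1.5],"slide":[-27,-3,0],"hand":15},{"turn":[0,0,1.5],"slide":[-26,-2,0],"hand":15},{"turn":[0,0,1.5],"slide":[-27,-2,0],"hand":15},{"turn":[0,0,1.5],"slide":[-26,-1,0],"hand":15}]'

```text
t: 18.18
tool_pos: [0.678, -0.0468, 0.1763]
tool_rot: [2.212, 2.231, -0.0]
contact_force: [0.5, -0.0, 0.5]
finger_gap: 0.322
grip_force: 34.4
```

>>> carry_out --rows '[{"turn":[0,0,1.5],"slide":[-27,0,0],"hand":15},{"turn":[0,0,1.5],"slide":[-26,0,0],"hand":15},{"turn":[0,0,1.5],"slide":[-27,1,0],"hand":15},{"turn":[0,0,1],"slide":[-25,2,0],"hand":15},{"turn":[0,0,0],"slide":[0,0,0],"hand":15},{"turn":[0,0,0],"slide":[0,0,35],"hand":15},{"turn":[0,0,0],"slide":[0,0,35],"hand":15},{"turn":[0,0,0],"slide":[0,0,0],"hand":15}]'

```text
t: 19.18
tool_pos: [0.6764, -0.1482, 0.1034]
tool_rot: [-2.309, -2.122, 0.004]
contact_force: [-0.8, -0.4, -0.2]
finger_gap: 0.318
grip_force: 34.5
```

```bash
python3 plan.py .678 -.151 .03 -5 27; python3 wr.py w8 "[(.6776,-.1532,.006)]"
```

```text
3 at [ 0.6764 -0.1482  0.1034] yaw -4.8 t 19.175
{"turn": [0, 0, 0.1], "slide": [-1, 1, 24]}
{"turn": [0, 0, 0.1], "slide": [-1, 0, 25]}
{"turn": [0, 0, 0.1], "slide": [-1, 1, 24]}
[ 0.6764 -0.1482  0.1034] [[395.0, 315.0]]
```

View pics/w8.png

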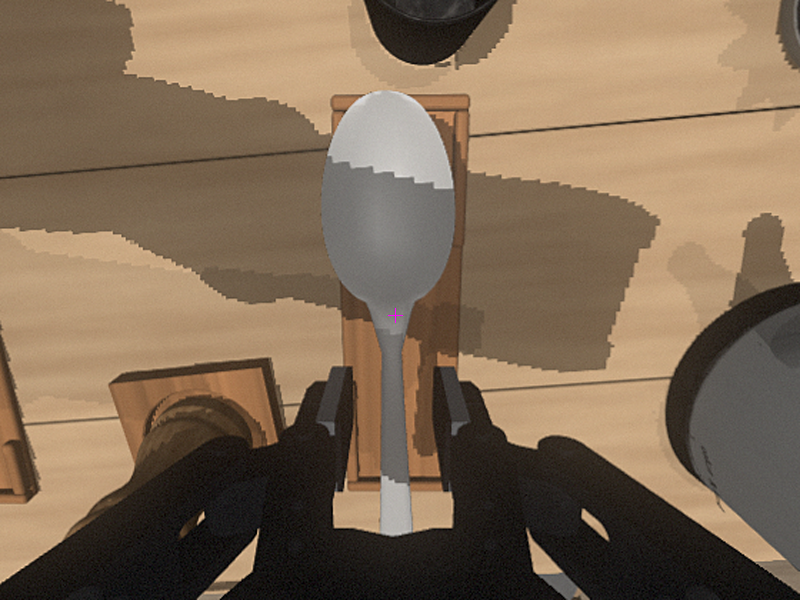

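The bowl tip is at (387,90), over the rest's near end rim (332–470, 97). I'll compute both axes and the kettle clearance.

Run:
```python
from h import *
c=dict(np.load("wrist.npz")); np.set_printoptions(precision=4,suppress=True)
f=lambda uv,z:ray(c["K"],c["distortion"],c["world_from_camera"],np.array(uv)*.7,z)
e=f([[332,96],[470,96],[354,491],[463,491]],.012); print('rest ends',e, e[:2].mean(0),e[2:].mean(0))
p=f([[387,90],[388,210],[391,350],[396,525]],[.115,.117,.112,.111]); print('spoon',p)
print('kettle edge',f([[665,405],[690,330],[700,490]],[0.03,0.03,.03]))
print(proj(c,[(.6776,-.0412,.012),(.669,-.265,.012)])/.7)
```

```text
rest ends [[ 0.6571 -0.0404  0.012 ]
 [ 0.7216 -0.0459  0.012 ]
 [ 0.643  -0.2625  0.012 ]
 [ 0.7095 -0.2678  0.012 ]] [ 0.6894 -0.0432  0.012 ] [ 0.6763 -0.2651  0.012 ]
spoon [[ 0.6837 -0.0539  0.115 ]
 [ 0.6813 -0.0845  0.117 ]
 [ 0.6783 -0.1286  0.112 ]
 [ 0.6741 -0.1977  0.111 ]]
kettle edge [[ 0.8158 -0.2067  0.03  ]
 [ 0.8244 -0.165   0.03  ]
 [ 0.84   -0.2624  0.03  ]]
[[375.5445  93.8037]
 [396.623  491.596 ]]
```

>>> carry_out --rows '[{"turn":[0,0,0],"slide":[-3,2.5,15],"hand":15},{"turn":[0,0,0],"slide":[0,0,25],"hand":15},{"turn":[0,0,0],"slide":[0,0,20],"hand":15},{"turn":[0,0,0],"slide":[0,0,0],"hand":15},{"turn":[0,0,0],"slide":[0,0,0],"hand":15}]'

```text
t: 19.85
tool_pos: [0.6812, -0.1536, 0.0475]
tool_rot: [2.313, 2.123, 0.002]
contact_force: [-0.4, 0.7, -0.3]
finger_gap: 0.322
grip_force: 34.5
```

```bash
python3 plan.py .679 -.1515 .010 -5 27; python3 wr.py w9 "[(.6776,-.1532,.006)]"
```

```text
2 at [ 0.6812 -0.1536  0.0475] yaw -4.9 t 19.85
{"turn": [0, 0, 0.0], "slide": [1, -1, 19]}
{"turn": [0, 0, 0.0], "slide": [1, -1, 19]}
[ 0.6812 -0.1536  0.0475] [[383.0, 346.0]]
```

View pics/w9.png

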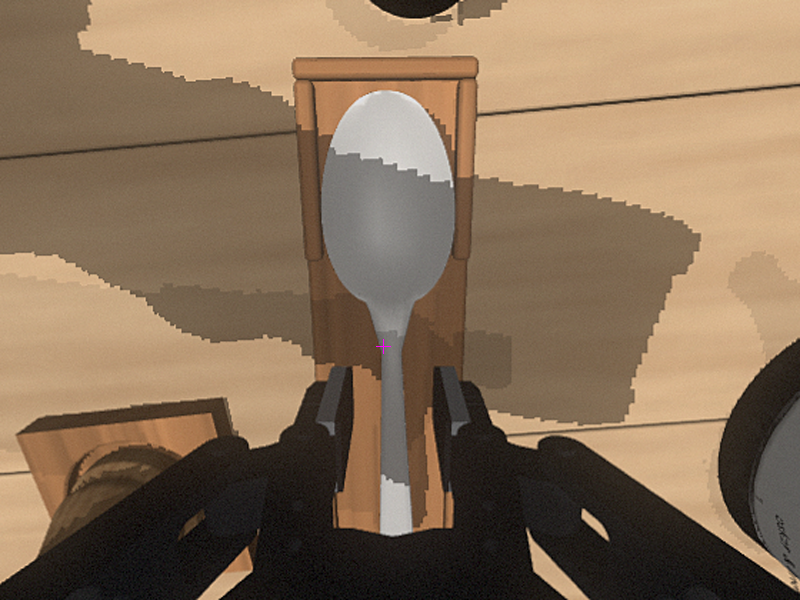

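Bowl and rest are both centred on column 388, so I'll lower straight down.

>>> carry_out --rows '[{"turn":[0,0,0],"slide":[0,0,15],"hand":15},{"turn":[0,0,0],"slide":[0,0,13],"hand":15},{"turn":[0,0,0],"slide":[0,0,6],"hand":15},{"turn":[0,0,0],"slide":[0,0,2],"hand":15},{"turn":[0,0,0],"slide":[0,0,0],"hand":15},{"turn":[0,0,0],"slide":[0,0,0],"hand":15}]'

```text
t: 20.65
tool_pos: [0.6806, -0.1533, 0.0107]
tool_rot: [2.314, 2.124, 0.001]
contact_force: [0.5, -0.7, -0.9]
finger_gap: 0.321
grip_force: 34.5
```

>>> carry_out --rows '[{"turn":[0,0,0],"slide":[0,0,1.5],"hand":15},{"turn":[0,0,0],"slide":[0,0,1],"hand":15},{"turn":[0,0,0],"slide":[0,0,0.5],"hand":15},{"turn":[0,0,0],"slide":[0,0,0],"hand":15}]'

```text
t: 21.15
tool_pos: [0.6803, -0.1532, 0.0074]
tool_rot: [-2.314, -2.124, -0.0]
contact_force: [-0.7, -0.4, 0.9]
finger_gap: 0.324
grip_force: 34.6
```

>>> carry_out --rows '[{"turn":[0,0,0],"slide":[0,0,0],"hand":40},{"turn":[0,0,0],"slide":[0,0,0],"hand":50},{"turn":[0,0,0],"slide":[0,0,0],"hand":50},{"turn":[0,0,0],"slide":[0,0,-10],"hand":50},{"turn":[0,0,0],"slide":[0,0,-35],"hand":50},{"turn":[0,0,0],"slide":[0,0,-50],"hand":50},{"turn":[0,0,0],"slide":[0,0,-50],"hand":50},{"turn":[0,0,0],"slide":[0,0,-45],"hand":50}]'

```text
t: 22.15
tool_pos: [0.6804, -0.1533, 0.2003]
tool_rot: [2.313, 2.123, 0.002]
contact_force: [1.7, -1.1, -0.6]
finger_gap: 0.497
grip_force: 0.0
```

```bash
python3 plan.py .4335 .158 .195 -6.5 50
```

```text
8 at [ 0.6804 -0.1533  0.2003] yaw -4.9 t 22.15
{"turn": [0, 0, 0.2], "slide": [36, -34, 1]}
{"turn": [0, 0, 0.2], "slide": [36, -34, 0]}
{"turn": [0, 0, 0.2], "slide": [36, -35, 1]}
{"turn": [0, 0, 0.2], "slide": [36, -34, 0]}
{"turn": [0, 0, 0.2], "slide": [35, -35, 1]}
{"turn": [0, 0, 0.2], "slide": [36, -34, 1]}
{"turn": [0, 0, 0.2], "slide": [35, -35, 0]}
{"turn": [0, 0, 0.2], "slide": [36, -35, 1]}
```

>>> carry_out --rows '[{"turn":[0,0,0.2],"slide":[36,-34,1],"hand":50},{"turn":[0,0,0.2],"slide":[36,-34,0],"hand":50},{"turn":[0,0,0.2],"slide":[36,-35,1],"hand":50},{"turn":[0,0,0.2],"slide":[36,-34,0],"hand":50},{"turn":[0,0,0.2],"slide":[35,-35,1],"hand":50},{"turn":[0,0,0.2],"slide":[36,-34,1],"hand":50},{"turn":[0,0,0.2],"slide":[35,-35,0],"hand":50},{"turn":[0,0,0.2],"slide":[34,-35,1],"hand":50}]'

```text
t: 23.15
tool_pos: [0.4325, 0.1577, 0.1932]
tool_rot: [2.344, 2.091, 0.003]
contact_force: [0.4, 0.3, -0.3]
finger_gap: 0.498
grip_force: 0.0
```

>>> carry_out --rows '[{"turn":[0,0,0],"slide":[0,0,0],"hand":50},{"turn":[0,0,0],"slide":[0,0,0],"hand":50}]'

```text
t: 23.4
tool_pos: [0.4339, 0.1561, 0.193]
tool_rot: [2.343, 2.091, 0.002]
contact_force: [0.6, -1.0, 0.5]
finger_gap: 0.5
grip_force: 0.0
```

```bash
python3 plan.py .4335 .158 .012 -6.5 50; python3 wr.py w10 "[(.4335,.158,.004)]"
python3 - <<'E'
from h import *
c=dict(np.load("wrist.npz")); im=c["image"].astype(int)
m=((im.max(2)-im.min(2))<30)&(im.min(2)>60); m[270:]=0; m=m.astype(np.uint8)
n,l,st,ce=cv2.connectedComponentsWithStats(m)
for i in range(1,n):
    if st[i,4]>150: print(st[i],ce[i])
E
```

```text
4 at [0.4339 0.1561 0.193 ] yaw -6.5 t 23.4
{"turn": [0, 0, 0.0], "slide": [0, 0, 45]}
{"turn": [0, 0, 0.0], "slide": [1, 0, 45]}
{"turn": [0, 0, 0.0], "slide": [0, -1, 46]}
{"turn": [0, 0, 0.0], "slide": [1, 0, 45]}
[0.4339 0.1561 0.193 ] [[391.0, 266.0]]
[141  47  54 138 437] [168.02517162 103.402746  ]
[ 260  120   25  126 1555] [272.61736334 192.30418006]
[ 374  228   55   42 1001] [393.78621379 246.11888112]
```

View pics/w10.png

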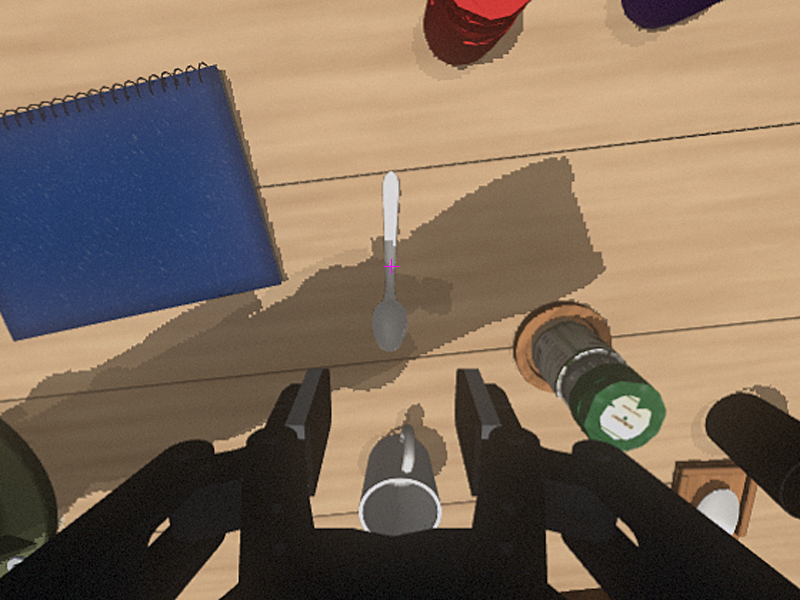

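The teaspoon lies from (391,171) to (389,351), aligned with the tool and about 3 mm further out in y. Descending.

>>> carry_out --rows '[{"turn":[0,0,0],"slide":[3,0,40],"hand":50},{"turn":[0,0,0],"slide":[0,0,45],"hand":50},{"turn":[0,0,0],"slide":[0,0,45],"hand":50},{"turn":[0,0,0],"slide":[0,0,35],"hand":50},{"turn":[0,0,0],"slide":[0,0,15],"hand":50},{"turn":[0,0,0],"slide":[0,0,4],"hand":45},{"turn":[0,0,0],"slide":[0,0,0],"hand":40},{"turn":[0,0,0],"slide":[0,0,0],"hand":40}]' --newtons 25

```text
t: 24.45
tool_pos: [0.4344, 0.1593, 0.009]
tool_rot: [2.344, 2.091, 0.002]
contact_force: [-0.1, -0.2, -1.0]
finger_gap: 0.402
grip_force: 0.0
```

>>> carry_out --rows '[{"turn":[0,0,0],"slide":[0,0,4],"hand":40},{"turn":[0,0,0],"slide":[0,0,3],"hand":35},{"turn":[0,0,0],"slide":[0,0,0],"hand":25},{"turn":[0,0,0],"slide":[0,0,0],"hand":15},{"turn":[0,0,0],"slide":[0,0,0],"hand":8},{"turn":[0,0,0],"slide":[0,0,0],"hand":8}]'

```text
t: 25.2
tool_pos: [0.4337, 0.1594, 0.0013]
tool_rot: [2.344, 2.092, 0.0]
contact_force: [0.4, 0.6, -0.4]
finger_gap: 0.219
grip_force: 24.3
```

>>> carry_out --rows '[{"turn":[0,0,0],"slide":[0,0,-10],"hand":8},{"turn":[0,0,0],"slide":[0,0,-30],"hand":8},{"turn":[0,0,0],"slide":[0,0,-40],"hand":8},{"turn":[0,0,0],"slide":[0,0,-40],"hand":8},{"turn":[0,0,0],"slide":[0,0,-30],"hand":8},{"turn":[0,0,0],"slide":[0,0,0],"hand":8}]' --newtons 35

```text
t: 25.95
tool_pos: [0.4349, 0.1598, 0.154]
tool_rot: [2.343, 2.091, 0.008]
contact_force: [0.5, -0.2, -0.7]
finger_gap: 0.221
grip_force: 34.1
```

```bash
python3 plan.py .4215 -.171 .15 -6.2 28
```

```text
12 at [0.4349 0.1598 0.154 ] yaw -6.5 t 25.95
{"turn": [0, 0, -0.0], "slide": [-28, 2, 0]}
{"turn": [0, 0, -0.0], "slide": [-27, 2, 1]}
{"turn": [0, 0, -0.0], "slide": [-28, 2, 0]}
{"turn": [0, 0, -0.0], "slide": [-27, 2, 0]}
{"turn": [0, 0, -0.0], "slide": [-28, 2, 0]}
{"turn": [0, 0, -0.0], "slide": [-27, 2, 1]}
{"turn": [0, 0, -0.0], "slide": [-28, 2, 0]}
{"turn": [0, 0, -0.0], "slide": [-27, 2, 0]}
{"turn": [0, 0, -0.0], "slide": [-28, 2, 0]}
{"turn": [0, 0, -0.0], "slide": [-27, 2, 1]}
{"turn": [0, 0, -0.0], "slide": [-28, 2, 0]}
{"turn": [0, 0, -0.0], "slide": [-27, 2, 0]}
```

>>> carry_out --rows '[{"turn":[0,0,0],"slide":[-28,2,0],"hand":8},{"turn":[0,0,0],"slide":[-27,2,0],"hand":8},{"turn":[0,0,0],"slide":[-28,2,0],"hand":8},{"turn":[0,0,0],"slide":[-27,2,0],"hand":8},{"turn":[0,0,0],"slide":[-28,2,0],"hand":8},{"turn":[0,0,0],"slide":[-27,2,0],"hand":8},{"turn":[0,0,0],"slide":[-28,2,0],"hand":8},{"turn":[0,0,0],"slide":[-27,2,0],"hand":8}]'

```text
t: 26.95
tool_pos: [0.4239, -0.0619, 0.1508]
tool_rot: [-2.343, -2.091, 0.001]
contact_force: [0.8, 0.4, -0.4]
finger_gap: 0.217
grip_force: 34.1
```

>>> carry_out --rows '[{"turn":[0,0,0],"slide":[-28,2,0],"hand":8},{"turn":[0,0,0],"slide":[-27,2,0],"hand":8},{"turn":[0,0,0],"slide":[-28,2,0],"hand":8},{"turn":[0,0,0],"slide":[-27,2,0],"hand":8},{"turn":[0,0,0],"slide":[0,0,25],"hand":8},{"turn":[0,0,0],"slide":[0,0,30],"hand":8},{"turn":[0,0,0],"slide":[0,0,30],"hand":8},{"turn":[0,0,0],"slide":[0,0,10],"hand":8}]'

```text
t: 27.95
tool_pos: [0.4187, -0.1707, 0.0546]
tool_rot: [-2.341, -2.09, 0.003]
contact_force: [-0.2, -0.4, 0.0]
finger_gap: 0.219
grip_force: 34.2
```

>>> carry_out --rows '[{"turn":[0,0,0],"slide":[0,0,10],"hand":8},{"turn":[0,0,0],"slide":[0,0,0],"hand":8},{"turn":[0,0,0],"slide":[0,0,0],"hand":8}]'

```text
t: 28.32
tool_pos: [0.4206, -0.1714, 0.0469]
tool_rot: [2.343, 2.091, 0.001]
contact_force: [-0.3, -0.4, -1.0]
finger_gap: 0.216
grip_force: 34.2
```

```bash
python3 plan.py .4215 -.171 .01 -6.2 28; python3 wr.py w11 "[(.4204,-.1708,.006)]"
```

```text
2 at [ 0.4206 -0.1714  0.0469] yaw -6.5 t 28.325
{"turn": [0, 0, -0.2], "slide": [0, 0, 18]}
{"turn": [0, 0, -0.2], "slide": [0, 1, 19]}
[ 0.4206 -0.1714  0.0469] [[391.0, 346.0]]
```

View pics/w11.png

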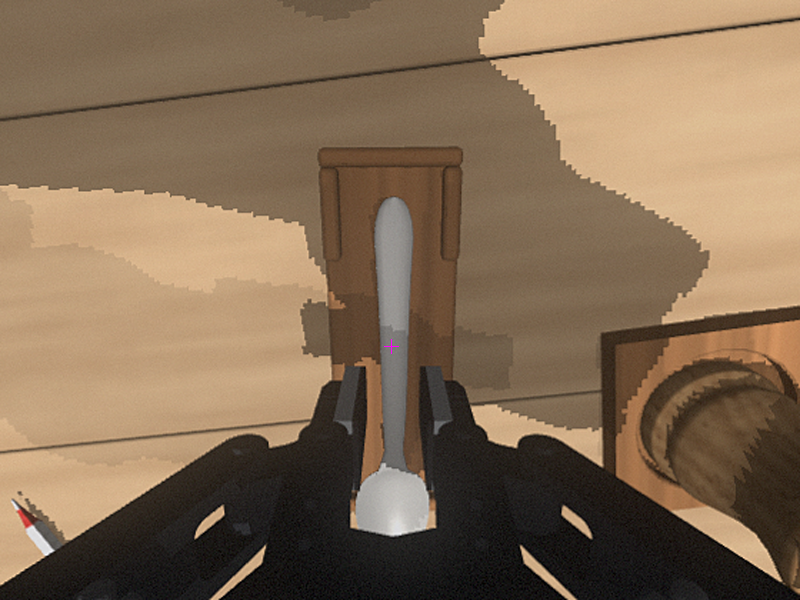

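Sideways centred (rest edges 319–463, handle at 394). Checking the lengthwise position by numbers.

Run:
```python
from h import *
c=dict(np.load("wrist.npz"))
f=lambda uv,z:ray(c["K"],c["distortion"],c["world_from_camera"],np.array(uv)*.7,z)
print(f([[391,148],[394,197]],[.012,.053]))
```

```text
[[ 0.42987343 -0.09061337  0.012     ]
 [ 0.42918398 -0.10503835  0.053     ]]
```

>>> carry_out --rows '[{"turn":[0,0,0],"slide":[0,0,15],"hand":8},{"turn":[0,0,0],"slide":[0,0,13],"hand":8},{"turn":[0,0,0],"slide":[0,0,6],"hand":8},{"turn":[0,0,0],"slide":[0,0,2],"hand":8},{"turn":[0,0,0],"slide":[0,0,0],"hand":8},{"turn":[0,0,0],"slide":[0,0,0],"hand":8}]'

```text
t: 29.12
tool_pos: [0.4203, -0.1713, 0.0105]
tool_rot: [2.344, 2.092, 0.0]
contact_force: [-0.8, -0.5, -1.1]
finger_gap: 0.209
grip_force: 34.2
```

>>> carry_out --rows '[{"turn":[0,0,0],"slide":[0,0,1.5],"hand":8},{"turn":[0,0,0],"slide":[0,0,1],"hand":8},{"turn":[0,0,0],"slide":[0,0,0.5],"hand":8},{"turn":[0,0,0],"slide":[0,0,0],"hand":8}]'

```text
t: 29.62
tool_pos: [0.4201, -0.1712, 0.0073]
tool_rot: [-2.344, -2.092, 0.0]
contact_force: [-0.0, -0.1, 0.3]
finger_gap: 0.213
grip_force: 34.2
```

>>> carry_out --rows '[{"turn":[0,0,0],"slide":[0,0,0],"hand":30},{"turn":[0,0,0],"slide":[0,0,0],"hand":42},{"turn":[0,0,0],"slide":[0,0,0],"hand":42},{"turn":[0,0,0],"slide":[0,0,-10],"hand":42},{"turn":[0,0,0],"slide":[0,0,-35],"hand":42},{"turn":[0,0,0],"slide":[0,0,-50],"hand":42},{"turn":[0,0,0],"slide":[0,0,-55],"hand":42},{"turn":[0,0,0],"slide":[0,0,-60],"hand":42}]'

```text
t: 30.62
tool_pos: [0.4194, -0.1711, 0.2196]
tool_rot: [-2.344, -2.092, 0.0]
contact_force: [1.1, 0.1, 0.5]
finger_gap: 0.422
grip_force: 0.0
```

>>> carry_out --rows '[{"turn":[0,0,0],"slide":[0,0,-30],"hand":42},{"turn":[0,0,0],"slide":[40,-5,0],"hand":42},{"turn":[0,0,0],"slide":[60,-8,0],"hand":42},{"turn":[0,0,0],"slide":[60,0,0],"hand":42},{"turn":[0,0,0],"slide":[60,0,0],"hand":42},{"turn":[0,0,0],"slide":[60,0,0],"hand":42},{"turn":[0,0,0],"slide":[30,0,0],"hand":42},{"turn":[0,0,0],"slide":[0,0,0],"hand":42}]'

```text
t: 31.62
tool_pos: [0.4419, 0.1407, 0.2476]
tool_rot: [-2.339, -2.097, -0.001]
contact_force: [-0.1, -0.2, 0.6]
finger_gap: 0.424
grip_force: 0.0
```

Run:
```python
from h import *
# 14 pictures already viewed: check by numbers. Spoon pixels -> positions in top view, cup/beaker vs first picture
a=dict(np.load("top.npz")); c=vision.capture("top"); im=c["image"].astype(int)
np.set_printoptions(precision=4,suppress=True)
print(env.observe()["tool_pos"],env.observe()["t"])
T=np.linalg.inv(c["world_from_camera"])
for n,ctr,L,B,ang,zt in (("long",(.6785,-.1535),.105,.026,-94.5,.012),("short",(.4208,-.1712),.075,.020,-96,.012)):
    r=np.radians(ang);u=np.array([np.cos(r),np.sin(r)]);v=np.array([-u[1],u[0]])
    # rectify patch of 1 px/mm incl. rims, at height .014
    g=np.mgrid[-125:126,-45:46]/1000.; P=np.array(ctr)+g[0][...,None]*u+g[1][...,None]*v
    P=np.concatenate([P,np.full(P.shape[:2]+(1,),.014)],2).reshape(-1,3)
    q=proj(c,P).reshape(251,91,2).astype(np.float32)
    w=cv2.remap(c["image"],q[...,0],q[...,1],cv2.INTER_LINEAR).astype(int)
    m=((w.max(2)-w.min(2))<0.28*w.max(2))&(w.max(2)>70)
    k,l,st,ce=cv2.connectedComponentsWithStats(m.astype(np.uint8)); 
    for i in range(1,k):
        if st[i,4]>80: print(n,"across",st[i,0]-45,st[i,0]+st[i,2]-46,"along",st[i,1]-125,st[i,1]+st[i,3]-126,"area",st[i,4])
d=np.abs(im-a["image"].astype(int)).sum(2)
for n,(x,y) in (("cup",(294,266)),("beaker",(289,138)),("red",(143,235)),("purple",(141,176)),("millplace",(385,203)),("jarplace",(252,207))): print(n,d[y-14:y+14,x-14:x+14].mean().round(1))
```

```text
[0.4419 0.1387 0.2476] 31.675
long across -18 20 along -93 96 area 3258
short across -14 11 along -66 67 area 1731
cup 55.0
beaker 24.2
red 172.9
purple 56.8
millplace 73.7
jarplace 117.6
```

Both spoons measure as inside their rims. I'll move the arm back to about its start, so the scene can be compared with the first pictures without occlusion.

```bash
python3 plan.py .23 .575 .235 68 55
```

```text
9 at [0.4419 0.1387 0.2476] yaw -6.4 t 31.675
{"turn": [0, 0, -8.3], "slide": [46, -29, 1]}
{"turn": [0, 0, -8.3], "slide": [49, -22, 2]}
{"turn": [0, 0, -8.3], "slide": [52, -14, 1]}
{"turn": [0, 0, -8.3], "slide": [53, -7, 2]}
{"turn": [0, 0, -8.3], "slide": [54, 0, 1]}
{"turn": [0, 0, -8.3], "slide": [53, 9, 1]}
{"turn": [0, 0, -8.3], "slide": [52, 16, 2]}
{"turn": [0, 0, -8.3], "slide": [48, 24, 1]}
{"turn": [0, 0, -8.3], "slide": [45, 30, 1]}
```

>>> carry_out --rows '[{"turn":[0,0,-8.3],"slide":[46,-29,0],"hand":60},{"turn":[0,0,-8.3],"slide":[49,-22,0],"hand":70},{"turn":[0,0,-8.3],"slide":[52,-14,0],"hand":80},{"turn":[0,0,-8.3],"slide":[53,-7,0],"hand":90},{"turn":[0,0,-8.3],"slide":[54,0,0],"hand":100},{"turn":[0,0,-8.3],"slide":[53,9,2],"hand":100},{"turn":[0,0,-8.3],"slide":[52,16,2],"hand":100},{"turn":[0,0,-8.3],"slide":[48,24,2],"hand":100}]'

```text
t: 32.67
tool_pos: [0.256, 0.5264, 0.2417]
tool_rot: [0.813, 3.033, -0.001]
contact_force: [0.4, 0.5, -0.8]
finger_gap: 0.993
grip_force: 0.0
```

>>> carry_out --rows '[{"turn":[0,0,-8.3],"slide":[45,30,2],"hand":100},{"turn":[0,0,0],"slide":[0,0,0],"hand":100},{"turn":[0,0,0],"slide":[0,0,0],"hand":100}]'

```text
t: 33.05
tool_pos: [0.2328, 0.5736, 0.2391]
tool_rot: [0.598, 3.083, -0.002]
contact_force: [-0.1, -0.6, -0.4]
finger_gap: 1.0
grip_force: 0.0
```

Run:
```python
from h import *
np.set_printoptions(precision=4,suppress=True)
a=dict(np.load("top.npz")); c=vision.capture("top"); s=vision.capture("side")["image"]
s0=cv2.resize(cv2.imread("pics/side0.png")[:,:,::-1],(560,420),interpolation=cv2.INTER_AREA)
print(env.observe()["tool_pos"],env.observe()["t"])
def shift(A,B,x,y,r):
    t=A[y-r:y+r,x-r:x+r]; S=B[y-r-10:y+r+10,x-r-10:x+r+10]
    q=cv2.matchTemplate(S,t,cv2.TM_CCOEFF_NORMED); _,v,_,l=cv2.minMaxLoc(q); return round(v,3),(l[0]-10,l[1]-10)
for n,p in (("cup",(294,266)),("beaker",(289,138)),("red",(143,235)),("purple",(141,176))): print("top",n,shift(a["image"],c["image"],*p,18))
for n,p in (("cup",(193,226)),("beaker",(349,217)),("red",(236,159)),("purple",(289,157))): print("side",n,shift(s0,s,*p,20))
print("side mill px", proj(vision.capture("side"),[(.557,-.22,.11),(.5557,.081,.1)]).round())
# moved mill / jar: same look at new place (side view, size nearly kept)
for n,p,(X,Y) in (("mill",(264,238),(266,260)),("jar",(257,170),(0,0))):
    t=s0[p[1]-30:p[1]+25,p[0]-16:p[0]+16]
    best=max((( *cv2.minMaxLoc(cv2.matchTemplate(s,cv2.resize(t,None,fx=f,fy=f),cv2.TM_CCOEFF_NORMED))[1::2],f) for f in np.arange(.9,1.5,.05)),key=lambda b:b[0]); print(n,best)
```

```text
[0.2331 0.5735 0.2395] 33.15
top cup (0.998, (0, 0))
top beaker (0.997, (0, 0))
top red (0.997, (0, 0))
top purple (0.997, (0, 0))
side cup (0.99, (0, 0))
side beaker (0.988, (0, 0))
side red (0.801, (0, 0))
side purple (0.721, (0, 0))
side mill px [[276. 242.]
 [266. 173.]]
mill (0.9457460641860962, (257, 243), np.float64(1.1500000000000004))
jar (0.6190711259841919, (254, 160), np.float64(0.9))
```

```bash
python3 -c "
from plant import env
print(env.job_done())"
```

```text
the job is handed in; nothing more can be done
None
```

I handed the job in at about 33 s: the mill and jar stand in their recesses, both spoons measure inside their rests' rims, and the cup, beaker and look-alike jars haven't moved; no verdict was returned.

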